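Slide the lamp tube home in the shelf light

ROBOT

A 7-joint arm with a two-finger parallel gripper is mounted at the origin on the work surface. World frame = base frame: x ahead of the robot, y to its left, z up, the work surface at z = 0. Lengths are in m, angles in rad, forces in N, time in s.
With the tool pointing down it reaches from about 0.425 to 0.925 m from the base axis. Payload 6.8 kg.
Tool frame: the origin (TCP) lies on the centre line of the jaws, within the pads' length; the fingertips stand 14 mm ahead of it and the grasp point (between the pads) lies 5 mm behind it; y points along the fingers, x is the direction in which the jaws open and shut, and the axes are right-handed (so a half turn about y gives the same grasp; the last joint's range is limited). The gripper opens to 85 mm and grips with 20 to 120 N. Pads are 22 mm wide; open, the fingers measure 114 mm over their backs; the gripper's body (76 mm by 85 mm) begins 54 mm behind the grasp point. The pads swing forward as they close: fully open they stand 13 mm farther back than shut.
Start: joints at [1.066, 0.477, 0.022, 1.555, -0.011, 1.109, -0.083], TCP at [0.261, -0.623, 0.245] pointing down, gripper open.
Joint ranges: [-2.96, 2.96], [-0.34, 2.1], [-1.41, 1.46], [0.24, 2.44], [-1.37, 4.51], [0.17, 1.92], [-2.96, 2.96]. Speed limits (rad/s): [2.39, 2.39, 3.14, 3.14, 3.14, 3.14, 3.14].

INTERFACE

Orientations are given as a rotation vector (axis times angle).
In Python, from bench import get_obs, vision, ticket gives the robot as it stands. The module is installed in compiled form; this text tells all that it offers.
- The arm moves only by the tool jog_arm, never from a script. Its argument "motion" is a list of rows, each an object of numbers: "gripper": the finger opening in mm, from 0 to 85.4; "tx", "ty", "tz": the shift along the tool's x, y, z in mm; "ax", "ay", "az": the turn, a rotation vector about the tool's x, y, z in rad. In form: [{"gripper": .., "tx": .., "ty": .., "tz": .., "ax": .., "ay": .., "az": ..}, ...]. A call has 1 to 12 rows; each row shifts and turns the commanded pose from where the row before left it, along the tool's axes as they then stand; what a row does not reach is not made up. A row lasts 1/10 s, in which the tool goes at most 50 mm and 8.59 degrees, less where a joint would pass 70% of its speed; a pose out of reach is approached as far as the arm can. A call is refused whole if a number of a shift passes 50 or a number of a turn 0.15, either way. A call with a gripper value outside its range is refused whole. The fingers move at their own pace and stop on an object; "newtons" is the grip in N (left out, the last holds). Time passes only in rows, so rows that do not move let the fingers close. It gives the time, the measured TCP pose, the force and the opening at its end, in the units of the state.
- get_obs(): the state, without advancing time (a new reading comes with each control period).
- vision.grab_frame(name): name is "scene" or "top" or "wrist"; returns the picture (420x560x3 uint8, red, green, blue); there is no depth.
- vision.get_calibration(name): a dict with "camera_matrix" (3x3 intrinsics, pixels), "world_from_camera" (4x4, takes a point from camera to world coordinates). Camera axes: x right, y down, z forward; pixel columns grow to the right and rows downward; lengths in m; the calibration is good to about 2 mm. A picture is of the moment at which its call begins: read the wrist's pose just before it. get_calibration takes no time and is no camera call; for the wrist camera it gives the pose at the moment of the call.
- ticket.hand_in(): hands the job in, once; it reports no verdict.
The state is a dict: "clock": time; "joints": joint angles; "qvel": joint speeds; "tau": joint torques, N m; "tcp_pos": TCP position; "orientation": TCP orientation; "contact_force": force on the tool from outside, world axes, zero at the start; "moment": the same for the moment, N m; "grip_width": finger opening in m.
Only numpy, scipy, OpenCV 4.12 (cv2) and the standard library are available. Lean on these libraries where they do the work, as an engineer would, in place of code of your own. Each camera call takes 0.05 s, during which the arm holds its last target.

TASK

Take the white lamp tube from its cardboard packing cradle and lay it in the V-groove of the shelf-light channel, short of the end block, with its slim steel nose pointing at the block. Then slide it along the groove, under the block's strap, until the nose has pushed the sprung contact pin in and bears on the dark stop behind it, and press it there with about 8 N (never 15 N) for half a second. Let go and leave it lying in the groove against the stop, with everything else where it was.

Things in the scene. Friction and masses are not known exactly. Their poses are not given: they have to be found in the camera images.
- tube_center (a point): centre of the white round lamp tube (on its axis, mid-length): 26 mm in diameter, 220 mm long overall, about 0.11 kg. Own x axis along the tube towards the nose; it may roll about x, so its y and z axes mean nothing. At the start it lies level in the cradle, axis 30 mm above the table; its middle 90 mm is free of the cradle's supports, for grasping across from above
- tube_nose (a point): centre of the flat tip of the tube's slim steel nose, 110 mm along +x from tube_center; same axes
- tube: the whole lamp tube; origin and axes as tube_center. 26 mm thick from x = -110 mm (blunt end) to +95 mm, then a steel nose 14 mm thick to x = +110 mm
- cradle: cardboard packing cradle, fixed: slab 170 x 60 x 8 mm with two V supports, up to 25 mm high, 65 mm either side of its middle; origin under its middle, x along the tube; the tube's nose points to its +x at the start
- channel: aluminium channel of the shelf light, fixed: 90 degree V-groove along its x axis, open upward, from x = -210 to +170 mm, +x towards the end block. Groove bottom 22 mm, lips 33 mm above the table, 29 mm wide over the lips (a laid tube stands 20 mm above them; fingertips gripping it must stay above them); foot 50 mm wide, 10 mm high. Origin under the groove, at the table
- groove (a point): point on the axis that the tube has when it lies in the groove, 40.4 mm above the channel's origin; x along the groove towards the end block, z up
- endblock: grey end block, fixed astride the channel, its origin on the channel's x axis 60 to 100 mm from the channel's origin, at the table; axes as the channel's. 52 mm wide, 63 mm high, two cheeks 40 mm apart from x = -40 to +70 mm, a back wall at +52; a strap joins the cheeks' tops from x = -40 to -28 mm, underside 59 mm above the table (5 mm over a laid tube): the tube must be slid in
- mouth (a point): centre of the end block's open mouth, on the groove's axis, at the front edge of the strap; x along the groove into the block
- pin (a joint): brass contact pin of the stop, on the groove's axis: 0 free (4 mm proud of the stop), 0.004 when pushed in flush. Light spring, 0.2 N. The stop, a dark block 36 mm wide clamped between the cheeks, is rigid and set anew each time: its face is 40 to 65 mm past the mouth, not given, so feel for it. The force then rises 5 to 20 N per mm. Pressing the tube down or sideways adds groove drag
- tub: bystander, leave alone: screw tub, a round jar 48 mm across and 60 mm tall, near the end block
- tape: bystander, leave alone: tape roll lying flat, 60 mm across, 24 mm tall, near the cradle
- screwdriver: bystander, leave alone: screwdriver on the left of the table
- peghook: bystander, leave alone: display hook, a grey plate with a steel wire prong, on the right of the table

How it is judged:
On the way, in this order (a step that is already met when the one before it is completed fails the run):
1. the tube lies in the groove, nose towards the end block and still short of the end block's mouth, for 0.3 s (y of tube_center in the frame of groove between -0.003 and 0.003 m and z of tube_center in the frame of groove between -0.003 and 0.003 m and angle between the x axis of tube_center and the x axis of groove, either way round below 0.05 rad and x of tube_nose in the frame of mouth between -0.1 and -0.002 m), for 0.3 s.
2. the tube, lying in the groove, has pushed the contact pin in (over 2.5 of its 4 mm) and presses on the stop with 3 to 15 N for 0.3 s (y of tube_center in the frame of groove between -0.003 and 0.003 m and z of tube_center in the frame of groove between -0.003 and 0.003 m and angle between the x axis of tube_center and the x axis of groove, either way round below 0.05 rad and value of joint pin above 0.0025 m and contact force between tube and endblock above 3 N), for 0.3 s.
At the end, for the whole second after the job is handed in: the tube lies at rest in the groove (axis within 3 mm sideways and in height of the groove's axis and within 0.05 rad of it), released, with its nose at the stop: the contact pin held in by more than 2.5 of its 4 mm (y of tube_center in the frame of groove between -0.003 and 0.003 m and z of tube_center in the frame of groove between -0.003 and 0.003 m and angle between the x axis of tube_center and the x axis of groove, either way round below 0.05 rad and value of joint pin above 0.0025 m and linear speed of tube below 0.01 m/s); the robot touches nothing.
It fails at once if the tube is pushed on the end block with more than 15 N (contact force between tube and endblock above 15 N).
It fails at once if a bystander (screw tub, tape roll, screwdriver or display hook) is moved more than 20 mm (distance of any of tub, tape, screwdriver, peghook from where it was at the start of the episode above 0.02 m).
It also fails if it takes over 54 s, if anything falls off the work surface, if the arm or the gripper's body presses on something with over 40 N, if the wrist force passes 120 N, or if a joint passes its speed limit or range.

## Working session

There is one attempt and no reset: what is moved stays moved. The work goes in short steps, Python scripts to look and compute and a tool call to move; the robot and the scene stay as the last step left them, time stands still between calls to the robot, and variables do not carry over. Pictures are saved under pics/ and viewed, and the job is handed in when it is done.

Besides the shell and the picture viewer there is one more tool, called after "Emit:" as name(argument=value, ...), one argument or row to a line, values as JSON. jog_arm: Moves the arm, as the interface text tells. Its arguments: {"type":"object","properties":{"motion":{"type":"array"},"newtons":{"type":"number"}},"required":["motion"]}

```bash
mkdir -p pics; ls; python3 - <<'E'
from bench import get_obs, vision
import cv2,numpy as np
np.set_printoptions(precision=4,suppress=True)
print(get_obs())
for n in ("scene","top"):
    im=vision.grab_frame(n); cv2.imwrite(f"pics/{n}0.png",im[:,:,::-1]); c=vision.get_calibration(n); print(n,c)
E
```

```text
pics
{'clock': 0.0, 'joints': array([ 1.0659,  0.4778,  0.0224,  1.5565, -0.0115,  1.1093, -0.0831]), 'qvel': array([-0.0017, -0.0006, -0.0007,  0.0005,  0.0005,  0.0009, -0.0003]), 'tau': array([  0.0012, -59.6461,   1.6086, -28.1203,   0.0125,   0.0094,
         0.    ]), 'tcp_pos': array([ 0.2606, -0.622 ,  0.2443]), 'orientation': array([-1.3703,  0.9133, -0.9107]), 'contact_force': array([ 0.329 , -0.2072, -0.0885]), 'moment': array([-0.0075,  0.001 ,  0.0017]), 'grip_width': 0.0852026566021581}
scene {'camera_matrix': array([[389.0386,   0.    , 279.5447],
       [  0.    , 389.0386, 204.5413],
       [  0.    ,   0.    ,   1.    ]]), 'world_from_camera': array([[ 0.8439,  0.3917, -0.3665,  0.9104],
       [ 0.5364, -0.6031,  0.5905, -0.6245],
       [ 0.0103, -0.6949, -0.719 ,  0.7984],
       [ 0.    ,  0.    ,  0.    ,  1.    ]])}
top {'camera_matrix': array([[404.3472,   0.    , 283.3691],
       [  0.    , 404.3472, 214.3624],
       [  0.    ,   0.    ,   1.    ]]), 'world_from_camera': array([[ 0.0218, -0.9989,  0.0423,  0.4855],
       [-0.9996, -0.0225, -0.0149, -0.0098],
       [ 0.0158, -0.0419, -0.999 ,  1.0404],
       [ 0.    ,  0.    ,  0.    ,  1.    ]])}
```

View pics/scene0.png

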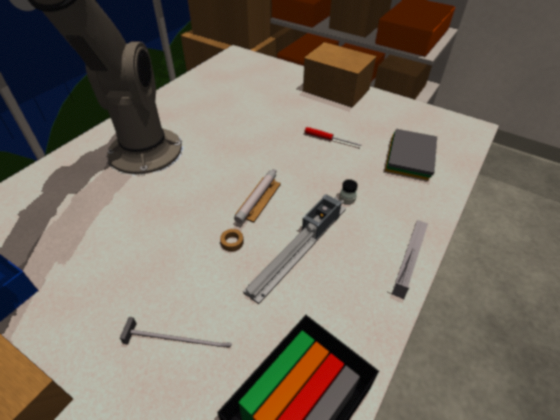

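View pics/top0.png

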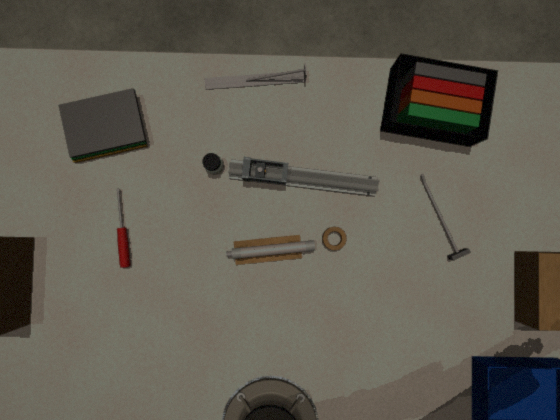

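Top view: the tube runs from (226,254, nose) to (316,245). The channel runs from (230,168) to (378,187), with the end block at about (265,172). I'll enlarge this area next.

```bash
python3 - <<'E'
import cv2
im=cv2.imread("pics/top0.png")
cv2.imwrite("pics/topA.png",cv2.resize(im[225:275,215:350],None,fx=5.9,fy=5.9,interpolation=cv2.INTER_CUBIC))
cv2.imwrite("pics/topB.png",cv2.resize(im[145:205,195:300],None,fx=7.6,fy=7.6,interpolation=cv2.INTER_CUBIC))
cv2.imwrite("pics/topC.png",cv2.resize(im[150:205,280:385],None,fx=7.6,fy=7.6,interpolation=cv2.INTER_CUBIC))
E
```

```text
(no output)
```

View pics/topA.png

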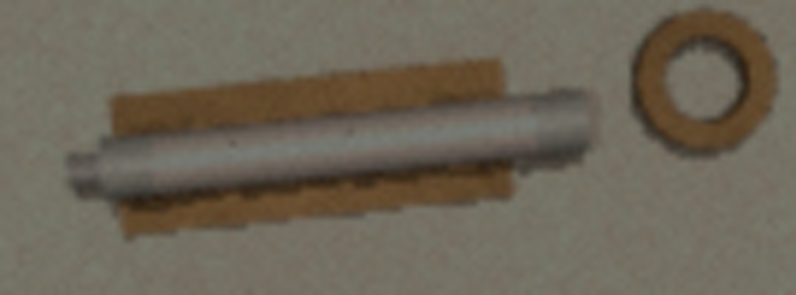

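View pics/topB.png

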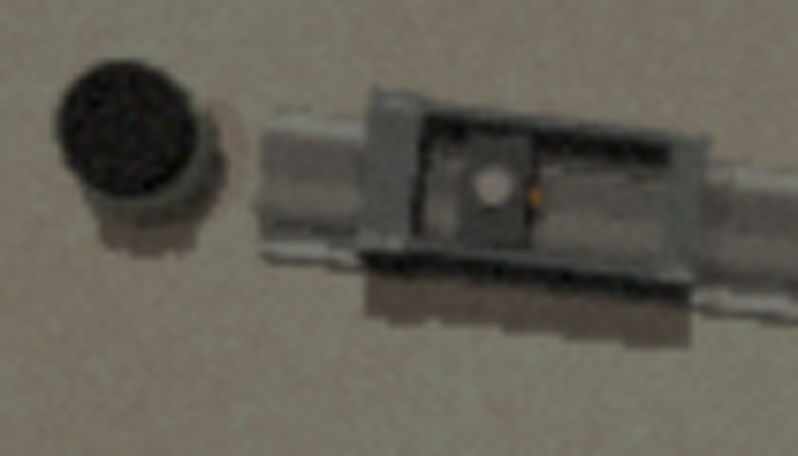

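View pics/topC.png

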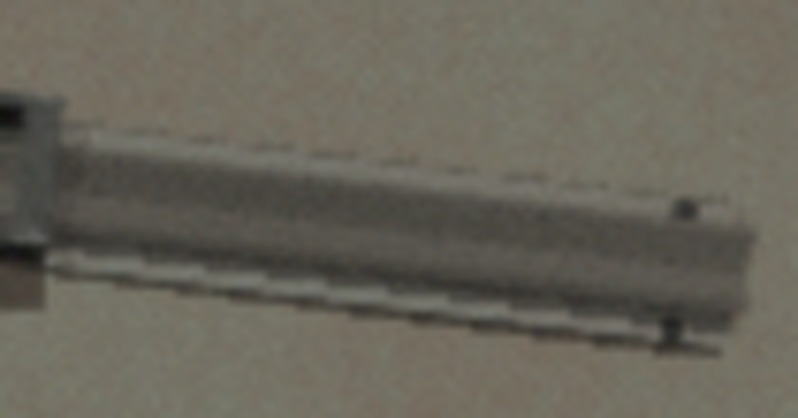

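```bash
cat > h.py <<'E'
from bench import get_obs, vision
import cv2,numpy as np
from scipy.spatial.transform import Rotation as R
np.set_printoptions(precision=4,suppress=True)
def ray(c,px,z):
    K=c["camera_matrix"];T=c["world_from_camera"]
    d=T[:3,:3]@np.linalg.solve(K,np.array([px[0],px[1],1.]))
    return T[:3,3]+d*(z-T[2,3])/d[2]
def proj(c,p):
    K=c["camera_matrix"];T=c["world_from_camera"]
    q=K@(T[:3,:3].T@(np.asarray(p)-T[:3,3])); return q[:2]/q[2]
E
python3 - <<'E'
from h import *
c=vision.get_calibration("top")
A=lambda x,y:(215+x/5.9-.4,225+y/5.9-.4)
B=lambda x,y:(195+x/7.6-.4,145+y/7.6-.4)
C=lambda x,y:(280+x/7.6-.4,150+y/7.6-.4)
n=ray(c,A(68,176),.03); b=ray(c,A(592,126),.03); print("nose",n,"blunt",b,np.linalg.norm(n-b),(n+b)/2,"yaw",np.arctan2(*(n-b)[[1,0]]))
for p in [(378,92),(708,137),(692,282),(362,248)]: print("blk",ray(c,B(*p),.063))
for p in [(748,232),(735,328),(60,135),(45,248)]: print("lip",ray(c,C(*p),.033))
for p in [(265,120),(262,245)]: print("lipfar",ray(c,B(*p),.033))
print(ray(c,B(125,128),.06))
o=get_obs(); print(R.from_rotvec(o["orientation"]).as_matrix())
w=vision.get_calibration("wrist"); print(w)
Rt=R.from_rotvec(o["orientation"]).as_matrix();T=w["world_from_camera"]
print("cam in tool",Rt.T@(T[:3,3]-o["tcp_pos"]),Rt.T@T[:3,:3])
E
```

```text
nose [0.4254 0.1152 0.03  ] blunt [ 0.4511 -0.1053  0.03  ] 0.2220844374581763 [0.4382 0.0049 0.03  ] yaw 1.6867893300321644
blk [0.6649 0.0736 0.063 ]
blk [ 0.653  -0.0323  0.063 ]
blk [ 0.6063 -0.0282  0.063 ]
blk [0.6147 0.0774 0.063 ]
lip [ 0.6195 -0.2607  0.033 ]
lip [ 0.5875 -0.2567  0.033 ]
lip [ 0.6462 -0.0326  0.033 ]
lip [ 0.6086 -0.0284  0.033 ]
lipfar [0.6602 0.113  0.033 ]
lipfar [0.6188 0.1129 0.033 ]
[0.6518 0.1544 0.06  ]
[[ 0.3865 -0.0008  0.9223]
 [-0.9223  0.0015  0.3865]
 [-0.0016 -1.     -0.0001]]
{'camera_matrix': array([[310.9551,   0.    , 283.5862],
       [  0.    , 310.9551, 210.8145],
       [  0.    ,   0.    ,   1.    ]]), 'world_from_camera': array([[ 0.3865, -0.8897, -0.243 ,  0.3215],
       [-0.9223, -0.3733, -0.1001, -0.5959],
       [-0.0017,  0.2628, -0.9648,  0.3733],
       [ 0.    ,  0.    ,  0.    ,  1.    ]])}
cam in tool [-0.0008 -0.1289  0.0662] [[ 1.      0.     -0.    ]
 [ 0.     -0.2627  0.9649]
 [-0.     -0.9649 -0.2627]]
```

Emit:
jog_arm(
  motion=[
    {"tz":48,"tx":-10,"ay":-0.076,"ty":-5,"gripper":85},
    {"tz":48,"tx":-10,"ay":-0.076,"ty":-5},
    {"tz":48,"tx":-10,"ay":-0.076,"ty":-5},
    {"tz":48,"tx":-10,"ay":-0.076,"ty":-5},
    {"tz":48,"tx":-10,"ay":-0.076,"ty":-5},
    {"tz":48,"tx":-10,"ay":-0.076,"ty":-5},
    {"tz":48,"tx":-10,"ay":-0.076,"ty":-5},
    {"tz":48,"tx":-10,"ay":-0.076,"ty":-5},
    {"tz":48,"tx":-10,"ay":-0.076,"ty":-5},
    {"tz":48,"tx":-10,"ay":-0.076,"ty":-5},
    {"tz":48,"tx":-10,"ay":-0.076,"ty":-5},
    {"tz":48,"tx":-10,"ay":-0.076,"ty":-5},
  ],
)

```text
schema error: expected keys gripper, tx, ty, tz, ax, ay, az
```

```bash
python3 - <<'E'
from h import *
o=get_obs(); print(o["tcp_pos"],o["clock"]); M=R.from_rotvec(o["orientation"]).as_matrix(); print(M, np.arctan2(M[1,0],M[0,0]))
print(M.T@(np.array([.53,.0,.29])-o["tcp_pos"])*1000)
E
```

```text
[ 0.2607 -0.6221  0.2444] 0.1
[[ 0.3865 -0.0008  0.9223]
 [-0.9223  0.0015  0.3865]
 [-0.0016 -1.     -0.0001]] -1.173965210824809
[-469.7235  -44.8785  488.8414]
```

Emit:
jog_arm(
  motion=[
    {"gripper":85,"tx":-10,"ty":-5,"tz":48,"ax":0,"ay":-0.076,"az":0},
    {"gripper":85,"tx":-10,"ty":-5,"tz":48,"ax":0,"ay":-0.076,"az":0},
    {"gripper":85,"tx":-10,"ty":-5,"tz":48,"ax":0,"ay":-0.076,"az":0},
    {"gripper":85,"tx":-10,"ty":-5,"tz":48,"ax":0,"ay":-0.076,"az":0},
    {"gripper":85,"tx":-10,"ty":-5,"tz":48,"ax":0,"ay":-0.076,"az":0},
    {"gripper":85,"tx":-10,"ty":-5,"tz":48,"ax":0,"ay":-0.076,"az":0},
    {"gripper":85,"tx":-10,"ty":-5,"tz":48,"ax":0,"ay":-0.076,"az":0},
    {"gripper":85,"tx":-10,"ty":-5,"tz":48,"ax":0,"ay":-0.076,"az":0},
    {"gripper":85,"tx":-10,"ty":-5,"tz":48,"ax":0,"ay":-0.076,"az":0},
    {"gripper":85,"tx":-10,"ty":-5,"tz":48,"ax":0,"ay":-0.076,"az":0},
    {"gripper":85,"tx":-10,"ty":-5,"tz":48,"ax":0,"ay":-0.076,"az":0},
    {"gripper":85,"tx":-10,"ty":-5,"tz":48,"ax":0,"ay":-0.076,"az":0},
  ],
)

```text
clock: 1.3
tcp_pos: [0.5584, -0.1362, 0.3051]
orientation: [-1.561, 0.203, -0.203]
contact_force: [1.5, 0.5, 0.7]
grip_width: 0.0847
```

```bash
python3 - <<'E'
from h import *
o=get_obs(); print(o["tcp_pos"],o["clock"]); M=R.from_rotvec(o["orientation"]).as_matrix(); print(M, np.arctan2(M[1,0],M[0,0]))
print(M.T@(np.array([.53,.0,.29])-o["tcp_pos"])*1000)
E
```

```text
[ 0.5584 -0.1362  0.3051] 1.3
[[ 0.9667 -0.0004  0.2559]
 [-0.2559  0.0001  0.9667]
 [-0.0004 -1.      0.    ]] -0.25877584033849976
[-62.295   15.1507 124.4083]
```

Emit:
jog_arm(
  motion=[
    {"gripper":85,"tx":-12,"ty":5,"tz":42,"ax":0,"ay":-0.125,"az":0},
    {"gripper":85,"tx":-5,"ty":5,"tz":42,"ax":0,"ay":-0.125,"az":0},
    {"gripper":85,"tx":0,"ty":5,"tz":42,"ax":0,"ay":-0.125,"az":0},
    {"gripper":85,"tx":0,"ty":0,"tz":0,"ax":0,"ay":0,"az":0},
    {"gripper":85,"tx":0,"ty":0,"tz":0,"ax":0,"ay":0,"az":0},
  ],
)

```text
clock: 1.8
tcp_pos: [0.5585, -0.0093, 0.2899]
orientation: [-1.569, -0.089, 0.091]
contact_force: [0.1, -0.6, -0.5]
grip_width: 0.0847
```

```bash
python3 - <<'E'
from h import *
import json
o=get_obs(); print(o["tcp_pos"],o["clock"]); M=R.from_rotvec(o["orientation"]).as_matrix(); print(np.arctan2(M[1,0],M[0,0]))
c=vision.get_calibration("wrist"); im=vision.grab_frame("wrist"); cv2.imwrite("pics/w1.png",im[:,:,::-1])
np.savez("w1.npz",**c)
E
```

```text
[ 0.5585 -0.0093  0.2899] 1.8
0.11481565762939913
```

View pics/w1.png

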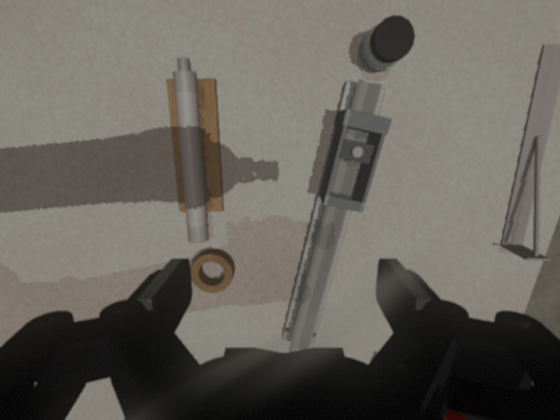

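The wrist view shows the tube from its nose (183,58) to its stern (199,240). The block runs from (365,120) to (345,205), and the channel's near end is at about (300,350). I'll enlarge these areas.

```bash
python3 - <<'E'
import cv2
im=cv2.imread("pics/w1.png")
f=lambda n,x0,y0,x1,y1,s:cv2.imwrite(f"pics/{n}.png",cv2.resize(im[y0:y1,x0:x1],None,fx=s,fy=s,interpolation=cv2.INTER_CUBIC))
f("w1a",150,50,240,250,3)
f("w1b",310,70,410,220,4)
f("w1c",270,200,370,350,4)
E
```

```text
(no output)
```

View pics/w1a.png

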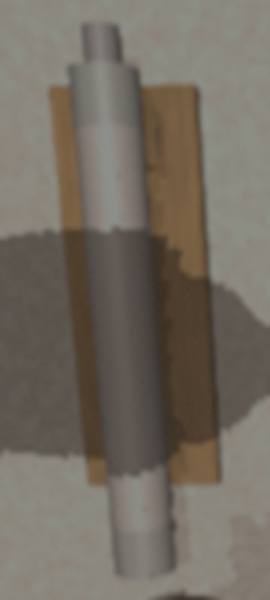

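View pics/w1b.png

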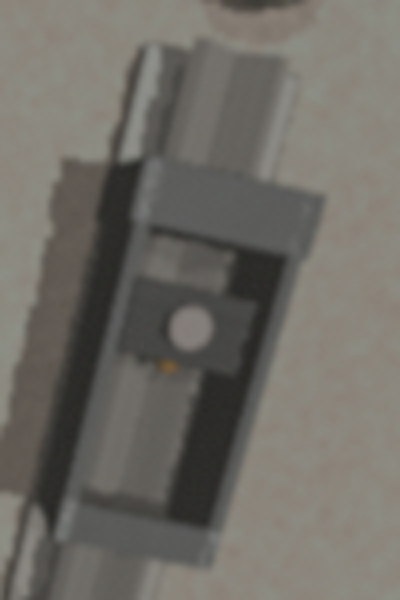

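View pics/w1c.png

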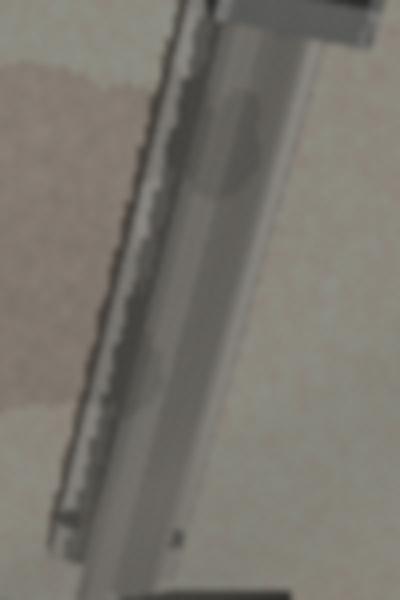

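```bash
python3 - <<'E'
from h import *
from scipy.optimize import least_squares
c=dict(np.load("w1.npz"))
A=lambda x,y:np.array((150+x/3-.33,50+y/3-.33))
B=lambda x,y:np.array((310+x/4-.37,70+y/4-.37))
C=lambda x,y:np.array((270+x/4-.37,200+y/4-.37))
# block: pose fit
loc=np.array([[70,26],[-40,26],[-40,-26],[70,-26]])*1e-3  # left(+y) = image left (-x world)
px=[B(152,160),B(55,540),B(212,565),B(325,195)]
def res(p):
    cs,s=np.cos(p[2]),np.sin(p[2]); r=[]
    for l,q in zip(loc,px):
        w=[p[0]+cs*l[0]-s*l[1],p[1]+s*l[0]+cs*l[1],.063]; r+=list(proj(c,w)-q)
    return r
f=least_squares(res,[.63,.01,1.45]); print("block",f.x,np.round(f.fun,1))
# channel lips z=.033
for p in [(215,60),(90,540),(320,40),(180,520)]: print("lip",ray(c,C(*p),.033))
for p in [(262,40),(195,300),(125,570)]: print("bottom",ray(c,C(*p),.022))
for p in [(238,60),(195,180)]: print("bottomfar",ray(c,B(*p),.022))
# tube silhouettes
n=ray(c,A(100,26),.03+.007); b=ray(c,A(146,574),.03); print("tube",n,b,np.linalg.norm(n-b))
for y,l,r in [(110,75,143),(300,91,156),(500,109,172)]:
    print("ax",ray(c,A((l+r)/2,y),.03))
E
```

```text
block [0.6349 0.0117 1.4757] [-1.4 -1.4 -1.5 -0.5  1.8  2.1  1.1  0.2]
lip [ 0.6138 -0.0462  0.033 ]
lip [ 0.5956 -0.2295  0.033 ]
lip [ 0.6463 -0.0358  0.033 ]
lip [ 0.6267 -0.2175  0.033 ]
bottom [ 0.63   -0.0406  0.022 ]
bottom [ 0.6215 -0.1365  0.022 ]
bottom [ 0.6115 -0.2491  0.022 ]
bottomfar [0.6459 0.1164 0.022 ]
bottomfar [0.6392 0.0812 0.022 ]
tube [0.4295 0.1174 0.037 ] [ 0.4543 -0.1023  0.03  ] 0.22114613828579413
ax [0.4317 0.0888 0.03  ]
ax [0.44   0.0165 0.03  ]
ax [ 0.4504 -0.0683  0.03  ]
```

Emit:
jog_arm(
  motion=[
    {"gripper":85,"tx":-23,"ty":38,"tz":6,"ax":0,"ay":0,"az":0},
    {"gripper":85,"tx":-23,"ty":38,"tz":6,"ax":0,"ay":0,"az":0},
    {"gripper":85,"tx":-23,"ty":38,"tz":6,"ax":0,"ay":0,"az":0},
    {"gripper":85,"tx":-23,"ty":38,"tz":6,"ax":0,"ay":0,"az":0},
    {"gripper":85,"tx":-23,"ty":38,"tz":6,"ax":0,"ay":0,"az":0},
    {"gripper":85,"tx":0,"ty":0,"tz":0,"ax":0,"ay":0,"az":0},
    {"gripper":85,"tx":0,"ty":0,"tz":0,"ax":0,"ay":0,"az":0},
  ],
)

```text
clock: 2.55
tcp_pos: [0.441, 0.0052, 0.1]
orientation: [-1.57, -0.086, 0.088]
contact_force: [0.4, -0.4, 0.7]
grip_width: 0.0847
```

```bash
python3 - <<'E'
from h import *
o=get_obs(); print(o["tcp_pos"],o["clock"]); M=R.from_rotvec(o["orientation"]).as_matrix(); print(M)
c=vision.get_calibration("wrist"); im=vision.grab_frame("wrist"); cv2.imwrite("pics/w2.png",im[:,:,::-1])
np.savez("w2.npz",**c)
E
```

```text
[0.441  0.0052 0.1   ] 2.55
[[ 0.9939 -0.0013 -0.1103]
 [ 0.1103 -0.0006  0.9939]
 [-0.0014 -1.     -0.0004]]
```

View pics/w2.png

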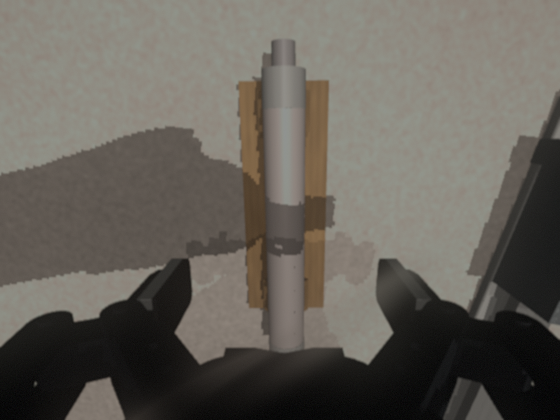

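The tube is centred between the fingers: its axis is at columns 284–287 and the fingers' middle is at about 284. The nose is at (284,40).

```bash
python3 - <<'E'
from h import *
c=dict(np.load("w2.npz"));o=get_obs();M=R.from_rotvec(o["orientation"]).as_matrix()
for px,z in [((284,40),.037),((284,120),.03),((285.5,250),.03),((286.5,345),.03)]:
    p=ray(c,px,z); print(p, M.T@(p-o["tcp_pos"])*1000)
E
```

```text
[0.4282 0.1179 0.037 ] [ -2.0078  63.9172 113.1906]
[0.4329 0.0755 0.03  ] [-2.0028 70.9313 70.5881]
[ 0.4434 -0.0095  0.03  ] [ -0.9434  70.961  -15.1136]
[ 0.4527 -0.0856  0.03  ] [ -0.0683  70.9875 -91.7573]
```

Emit:
jog_arm(
  motion=[
    {"gripper":85,"tx":-1,"ty":25,"tz":3,"ax":0,"ay":-0.01,"az":0},
    {"gripper":85,"tx":0,"ty":20,"tz":0,"ax":0,"ay":0,"az":0},
    {"gripper":85,"tx":0,"ty":17,"tz":0,"ax":0,"ay":0,"az":0},
    {"gripper":85,"tx":0,"ty":0,"tz":0,"ax":0,"ay":0,"az":0},
  ],
)

```text
clock: 3.0
tcp_pos: [0.441, 0.0089, 0.038]
orientation: [-1.569, -0.095, 0.095]
contact_force: [-1.2, 0.5, 1.0]
grip_width: 0.0851
```

Emit:
jog_arm(
  motion=[
    {"gripper":15,"tx":0,"ty":0,"tz":0,"ax":0,"ay":0,"az":0},
    {"gripper":15,"tx":0,"ty":0,"tz":0,"ax":0,"ay":0,"az":0},
    {"gripper":15,"tx":0,"ty":0,"tz":0,"ax":0,"ay":0,"az":0},
    {"gripper":15,"tx":0,"ty":0,"tz":0,"ax":0,"ay":0,"az":0},
    {"gripper":15,"tx":0,"ty":0,"tz":0,"ax":0,"ay":0,"az":0},
    {"gripper":15,"tx":0,"ty":0,"tz":0,"ax":0,"ay":0,"az":0},
    {"gripper":15,"tx":0,"ty":0,"tz":0,"ax":0,"ay":0,"az":0},
    {"gripper":15,"tx":0,"ty":0,"tz":0,"ax":0,"ay":0,"az":0},
  ],
  newtons=40,
)

```text
clock: 3.8
tcp_pos: [0.4413, 0.0095, 0.0393]
orientation: [-1.569, -0.099, 0.094]
contact_force: [0.9, -0.2, 5.3]
grip_width: 0.0246
```

Emit:
jog_arm(
  motion=[
    {"gripper":45,"tx":0,"ty":0,"tz":0,"ax":0,"ay":0,"az":0},
    {"gripper":45,"tx":0,"ty":0,"tz":0,"ax":0,"ay":0,"az":0},
    {"gripper":45,"tx":0,"ty":2.5,"tz":0,"ax":0,"ay":0,"az":0},
    {"gripper":45,"tx":0,"ty":0,"tz":0,"ax":0,"ay":0,"az":0},
    {"gripper":15,"tx":0,"ty":0,"tz":0,"ax":0,"ay":0,"az":0},
    {"gripper":15,"tx":0,"ty":0,"tz":0,"ax":0,"ay":0,"az":0},
    {"gripper":15,"tx":0,"ty":0,"tz":0,"ax":0,"ay":0,"az":0},
    {"gripper":15,"tx":0,"ty":0,"tz":0,"ax":0,"ay":0,"az":0},
    {"gripper":15,"tx":0,"ty":0,"tz":0,"ax":0,"ay":0,"az":0},
  ],
  newtons=40,
)

```text
clock: 4.7
tcp_pos: [0.4411, 0.0097, 0.0362]
orientation: [-1.568, -0.099, 0.095]
contact_force: [4.8, -0.5, 0.8]
grip_width: 0.0241
```

Emit:
jog_arm(
  motion=[
    {"gripper":15,"tx":0,"ty":-20,"tz":0,"ax":0,"ay":0,"az":0},
    {"gripper":15,"tx":0,"ty":-40,"tz":0,"ax":0,"ay":0,"az":0},
    {"gripper":15,"tx":0,"ty":-40,"tz":0,"ax":0,"ay":0,"az":0},
    {"gripper":15,"tx":26,"ty":0,"tz":-32,"ax":0,"ay":0,"az":0},
    {"gripper":15,"tx":26,"ty":0,"tz":-32,"ax":0,"ay":0,"az":0},
    {"gripper":15,"tx":26,"ty":0,"tz":-32,"ax":0,"ay":0,"az":0},
    {"gripper":15,"tx":26,"ty":0,"tz":-32,"ax":0,"ay":0,"az":0},
    {"gripper":15,"tx":26,"ty":0,"tz":-32,"ax":0,"ay":0,"az":0},
    {"gripper":15,"tx":26,"ty":0,"tz":-32,"ax":0,"ay":0,"az":0},
    {"gripper":15,"tx":0,"ty":0,"tz":0,"ax":0,"ay":0.109,"az":0},
    {"gripper":15,"tx":0,"ty":0,"tz":0,"ax":0,"ay":0.109,"az":0},
    {"gripper":15,"tx":0,"ty":20,"tz":0,"ax":0,"ay":0,"az":0},
  ],
)

```text
clock: 5.9
tcp_pos: [0.6183, -0.162, 0.1166]
orientation: [-1.57, 0.077, -0.078]
contact_force: [-0.3, 0.1, -1.0]
grip_width: 0.0247
```

Emit:
jog_arm(
  motion=[
    {"gripper":15,"tx":0,"ty":0,"tz":0,"ax":0,"ay":0,"az":0},
    {"gripper":15,"tx":0,"ty":0,"tz":0,"ax":0,"ay":0,"az":0},
  ],
)

```text
clock: 6.1
tcp_pos: [0.6165, -0.1616, 0.1148]
orientation: [-1.569, 0.077, -0.071]
contact_force: [-0.3, -0.7, -1.3]
grip_width: 0.0243
```

```bash
python3 - <<'E'
from h import *
o=get_obs(); print(o["tcp_pos"],o["clock"],o["contact_force"]); M=R.from_rotvec(o["orientation"]).as_matrix(); print(M)
c=vision.get_calibration("wrist"); im=vision.grab_frame("wrist"); cv2.imwrite("pics/w3.png",im[:,:,::-1])
np.savez("w3.npz",**c)
im=cv2.imread("pics/w3.png")
cv2.imwrite("pics/w3a.png",cv2.resize(im[0:200,220:420],None,fx=3,fy=3,interpolation=cv2.INTER_CUBIC))
E
```

```text
[ 0.6165 -0.1616  0.1148] 6.1 [-0.3067 -0.7145 -1.2941]
[[ 0.9955 -0.0039  0.0943]
 [-0.0943  0.0007  0.9955]
 [-0.0039 -1.      0.0003]]
```

View pics/w3.png

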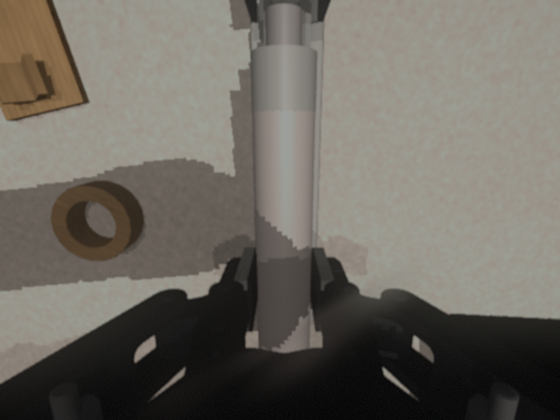

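View pics/w3a.png

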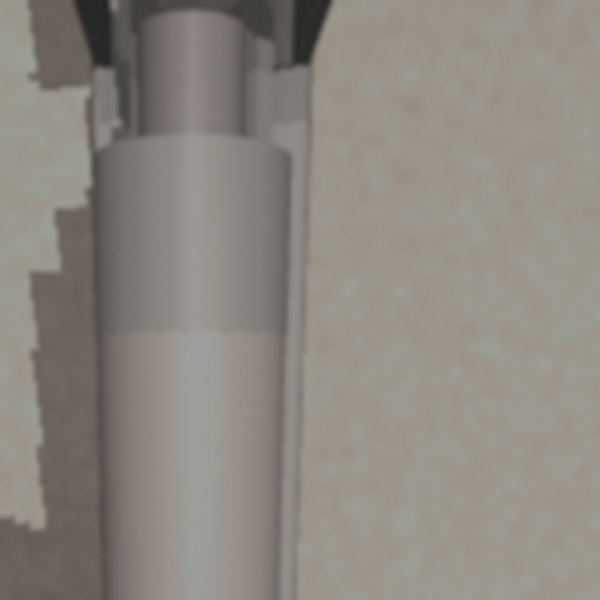

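```bash
python3 - <<'E'
from h import *
c=dict(np.load("w3.npz"));o=get_obs();M=R.from_rotvec(o["orientation"]).as_matrix()
A=lambda x,y:np.array((220+x/3-.33,y/3-.33))
def t(n,px,z):
    p=ray(c,px,z); print(n,p, M.T@(p-o["tcp_pos"])*1000)
t("nosetip top",A(192,10),.1086+.007)
for y,l,r in [(160,95,291),(320,98,288),(580,105,280)]: t("ax",A((l+r)/2,y),.1086)
t("stern-grip",(286,340),.1086)
t("footL",A(95,68),.01);t("footR",A(310,68),.01);t("footR2",A(296,590),.01)
# predicted foot edges from est channel
d=np.array([.0957,.9954]);n=np.array([d[1],-d[0]])
for y in (-.05,-.2):
  b=np.array([.630+.0961*(y+.041),y])
  for s in(-.025,.025): print(proj(c,[*(b+s*n),.01]))
E
```

```text
nosetip top [ 0.6264 -0.0521  0.1156] [ -1.4373   0.0089 110.0113]
ax [ 0.6251 -0.067   0.1086] [-1.3134  7.005  95.0059]
ax [ 0.6232 -0.087   0.1086] [-1.3037  7.0002 74.9653]
ax [ 0.6197 -0.1233  0.1086] [-1.3598  6.9916 38.4727]
stern-grip [ 0.6136 -0.1992  0.1086] [ -0.2351   6.9713 -37.6817]
footL [ 0.6067 -0.026   0.01  ] [-23.24   105.6557 134.0823]
footR [ 0.6544 -0.0306  0.01  ] [ 24.6811 105.5658 134.0375]
footR2 [ 0.6436 -0.1491  0.01  ] [ 25.0687 105.5367  15.0124]
[251.5677  57.9185]
[324.3441  57.9791]
[256.3009 260.318 ]
[317.7085 260.4974]
```

Emit:
jog_arm(
  motion=[
    {"gripper":15,"tx":1.6,"ty":20,"tz":0,"ax":0,"ay":0,"az":0},
    {"gripper":15,"tx":0,"ty":20,"tz":0,"ax":0,"ay":0,"az":0},
    {"gripper":15,"tx":0,"ty":15,"tz":0,"ax":0,"ay":0,"az":0},
    {"gripper":15,"tx":0,"ty":6,"tz":0,"ax":0,"ay":0,"az":0},
    {"gripper":15,"tx":0,"ty":0,"tz":0,"ax":0,"ay":0,"az":0},
    {"gripper":15,"tx":0,"ty":0,"tz":0,"ax":0,"ay":0,"az":0},
  ],
)

```text
clock: 6.75
tcp_pos: [0.6203, -0.1622, 0.0555]
orientation: [-1.57, 0.074, -0.075]
contact_force: [-0.5, -0.5, -1.4]
grip_width: 0.0245
```

```bash
python3 - <<'E'
from h import *
o=get_obs(); print(o["tcp_pos"],o["clock"],o["contact_force"])
im=vision.grab_frame("wrist"); cv2.imwrite("pics/w4.png",im[:,:,::-1])
E
```

```text
[ 0.6203 -0.1622  0.0555] 6.75 [-0.461  -0.536  -1.3527]
```

View pics/w4.png

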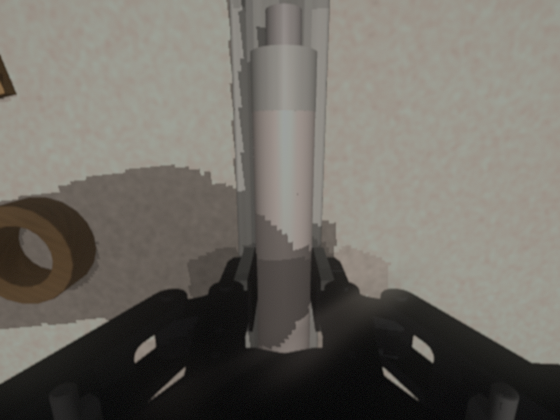

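```bash
python3 - <<'E'
import cv2
im=cv2.imread("pics/w4.png")
cv2.imwrite("pics/w4a.png",cv2.resize(im[0:200,215:350],None,fx=4,fy=3,interpolation=cv2.INTER_CUBIC))
E
```

```text
(no output)
```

View pics/w4a.png

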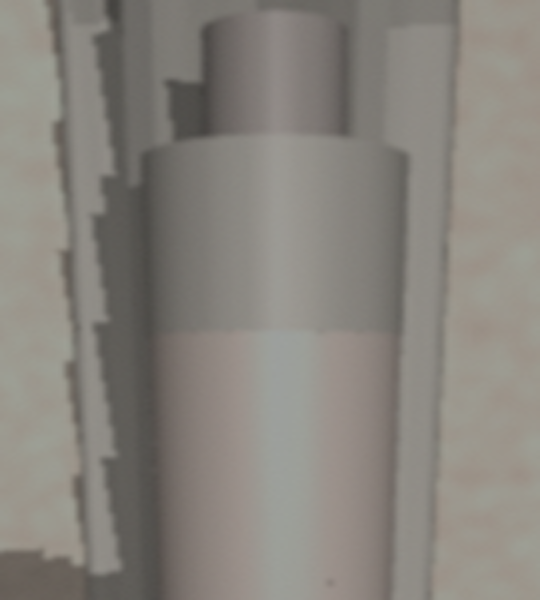

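```bash
python3 - <<'E'
from h import *
c=vision.get_calibration("wrist");o=get_obs();M=R.from_rotvec(o["orientation"]).as_matrix()
print(o["clock"],o["tcp_pos"])
A=lambda x,y:np.array((215+x/4-.38,y/3-.33))
def t(n,px,z):
    p=ray(c,px,z); print(n,p, M.T@(p-o["tcp_pos"])*1000)
for y,l,r in [(160,143,409),(330,152,402),(580,163,391)]: t("ax",A((l+r)/2,y),.0493)
t("L",A(55,100),.01);t("R",A(453,100),.01)
t("L",A(73,330),.01);t("R",A(443,330),.01)
t("L",A(87,540),.01);t("R",A(434,540),.01)
E
```

```text
6.8 [ 0.6205 -0.1622  0.0558]
ax [ 0.629  -0.0676  0.0493] [-0.6135  6.5015 95.0613]
ax [ 0.627  -0.0889  0.0493] [-0.507   6.5043 73.6689]
ax [ 0.6237 -0.124   0.0493] [-0.4948  6.5088 38.409 ]
L [ 0.603  -0.0477  0.01  ] [-28.4352  45.7557 112.3398]
R [ 0.6529 -0.0525  0.01  ] [ 21.6939  45.8343 112.3673]
L [ 0.6002 -0.0844  0.01  ] [-27.7415  45.7614  75.5737]
R [ 0.6494 -0.0891  0.01  ] [21.7374 45.839  75.583 ]
L [ 0.5969 -0.122   0.01  ] [-27.3737  45.7667  37.8041]
R [ 0.6459 -0.1267  0.01  ] [21.8006 45.8439 37.7951]
```

Emit:
jog_arm(
  motion=[
    {"gripper":15,"tx":-2.6,"ty":0,"tz":0,"ax":0,"ay":0,"az":0},
    {"gripper":15,"tx":0,"ty":4,"tz":0,"ax":0,"ay":0,"az":0},
    {"gripper":15,"tx":0,"ty":2,"tz":0,"ax":0,"ay":0,"az":0},
    {"gripper":15,"tx":0,"ty":0,"tz":0,"ax":0,"ay":0,"az":0},
  ],
)

```text
clock: 7.2
tcp_pos: [0.6169, -0.1619, 0.0484]
orientation: [-1.569, 0.075, -0.074]
contact_force: [-0.5, 1.0, -1.7]
grip_width: 0.0243
```

Emit:
jog_arm(
  motion=[
    {"gripper":15,"tx":0,"ty":1,"tz":0,"ax":0,"ay":0,"az":0},
    {"gripper":15,"tx":0,"ty":0,"tz":0,"ax":0,"ay":0,"az":0},
  ],
)

```text
clock: 7.4
tcp_pos: [0.6172, -0.1619, 0.0477]
orientation: [-1.569, 0.075, -0.074]
contact_force: [-0.1, -0.7, -2.0]
grip_width: 0.0244
```

Emit:
jog_arm(
  motion=[
    {"gripper":15,"tx":0,"ty":1,"tz":0,"ax":0,"ay":0,"az":0},
    {"gripper":15,"tx":0,"ty":0,"tz":0,"ax":0,"ay":0,"az":0},
  ],
)

```text
clock: 7.6
tcp_pos: [0.6174, -0.1619, 0.0468]
orientation: [-1.569, 0.074, -0.075]
contact_force: [1.0, -0.8, -1.1]
grip_width: 0.0244
```

Emit:
jog_arm(
  motion=[
    {"gripper":15,"tx":0,"ty":1,"tz":0,"ax":0,"ay":0,"az":0},
    {"gripper":15,"tx":0,"ty":0,"tz":0,"ax":0,"ay":0,"az":0},
  ],
)

```text
clock: 7.8
tcp_pos: [0.6179, -0.1619, 0.0462]
orientation: [-1.57, 0.074, -0.076]
contact_force: [0.4, -0.1, 0.8]
grip_width: 0.0245
```

Contact begins here. I'll release by opening moderately, then rise and look.

Emit:
jog_arm(
  motion=[
    {"gripper":30,"tx":0,"ty":0,"tz":0,"ax":0,"ay":0,"az":0},
    {"gripper":40,"tx":0,"ty":0,"tz":0,"ax":0,"ay":0,"az":0},
    {"gripper":60,"tx":0,"ty":0,"tz":0,"ax":0,"ay":0,"az":0},
    {"gripper":60,"tx":0,"ty":0,"tz":0,"ax":0,"ay":0,"az":0},
    {"gripper":60,"tx":0,"ty":-15,"tz":0,"ax":0,"ay":0,"az":0},
    {"gripper":60,"tx":0,"ty":-25,"tz":0,"ax":0,"ay":0,"az":0},
    {"gripper":60,"tx":0,"ty":-25,"tz":0,"ax":0,"ay":0,"az":0},
    {"gripper":60,"tx":0,"ty":0,"tz":0,"ax":0,"ay":0,"az":0},
    {"gripper":60,"tx":0,"ty":0,"tz":0,"ax":0,"ay":0,"az":0},
  ],
)

```text
clock: 8.7
tcp_pos: [0.6177, -0.1621, 0.1122]
orientation: [-1.57, 0.073, -0.076]
contact_force: [0.3, -0.5, -0.8]
grip_width: 0.0601
```

```bash
python3 - <<'E'
from h import *
o=get_obs(); print(o["tcp_pos"],o["clock"],o["contact_force"])
c=vision.get_calibration("wrist"); im=vision.grab_frame("wrist"); cv2.imwrite("pics/w5.png",im[:,:,::-1])
np.savez("w5.npz",**c)
E
```

```text
[ 0.6177 -0.1621  0.1122] 8.7 [ 0.2661 -0.4904 -0.8024]
```

View pics/w5.png

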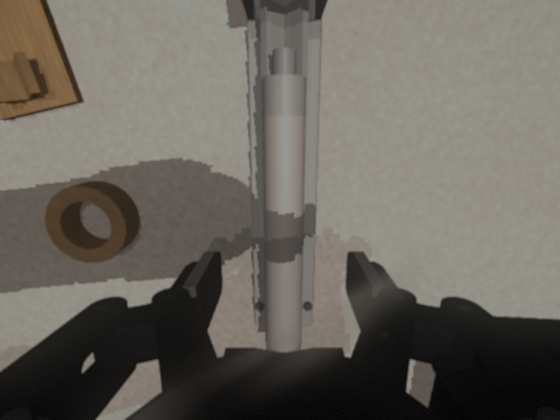

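The tube lies in the groove between the symmetric lips, and its nose (284,48) is short of the block's strap (row ~15).

```bash
python3 - <<'E'
from h import *
c=dict(np.load("w5.npz"));o=get_obs();M=R.from_rotvec(o["orientation"]).as_matrix();print(M)
def t(n,px,z):
    p=ray(c,px,z); print(n,p, M.T@(p-o["tcp_pos"])*1000)
t("nose",(284,48),.0474);t("strap front",(284,14),.063);t("sh",(284,75),.0534)
t("axis",(284,100),.0404);t("axis",(285.5,250),.0404)
E
```

```text
[[ 0.9955  0.      0.0949]
 [-0.0949 -0.0002  0.9955]
 [ 0.0001 -1.     -0.0002]]
nose [ 0.6279 -0.0529  0.0474] [  0.4822  63.6364 109.6033]
strap front [ 0.629  -0.0408  0.063 ] [  0.4259  48.034  121.7828]
sh [ 0.6264 -0.0679  0.0534] [ 0.4669 57.6393 94.5994]
axis [ 0.6253 -0.08    0.0404] [ 0.5145 70.6417 82.3932]
axis [ 0.6171 -0.1778  0.0404] [  1.5851  70.6609 -15.7522]
```

Emit:
jog_arm(
  motion=[
    {"gripper":0,"tx":0,"ty":0,"tz":-46,"ax":0,"ay":-0.009,"az":0},
    {"gripper":0,"tx":1.5,"ty":0,"tz":-46,"ax":0,"ay":0,"az":0},
    {"gripper":0,"tx":0,"ty":0,"tz":-46,"ax":0,"ay":0,"az":0},
    {"gripper":0,"tx":0,"ty":0,"tz":0,"ax":0,"ay":0,"az":0},
    {"gripper":0,"tx":0,"ty":0,"tz":0,"ax":0,"ay":0,"az":0},
    {"gripper":0,"tx":0,"ty":0,"tz":0,"ax":0,"ay":0,"az":0},
  ],
)

```text
clock: 9.35
tcp_pos: [0.6063, -0.2976, 0.1099]
orientation: [-1.568, 0.067, -0.065]
contact_force: [0.2, 0.5, 0.3]
grip_width: -0.0003
```

```bash
python3 - <<'E'
from h import *
o=get_obs(); print(o["tcp_pos"],o["clock"],o["contact_force"]);M=R.from_rotvec(o["orientation"]).as_matrix();print(M)
c=vision.get_calibration("wrist"); im=vision.grab_frame("wrist"); cv2.imwrite("pics/w6.png",im[:,:,::-1])
np.savez("w6.npz",**c)
c1=dict(np.load("w1.npz"))
B=lambda x,y:np.array((310+x/4-.37,70+y/4-.37))
p=ray(c1,B(168,370),.0424);print("pin tip",p,"from nose", (p-np.array([.6279,-.0529,.04]))@np.array([.09,.996,0]))
E
```

```text
[ 0.6063 -0.2976  0.1099] 9.35 [0.2235 0.497  0.255 ]
[[ 0.9964 -0.0012  0.0843]
 [-0.0843  0.0018  0.9964]
 [-0.0013 -1.      0.0017]]
pin tip [0.6363 0.0252 0.0424] from nose 0.07852896897458375
```

View pics/w6.png

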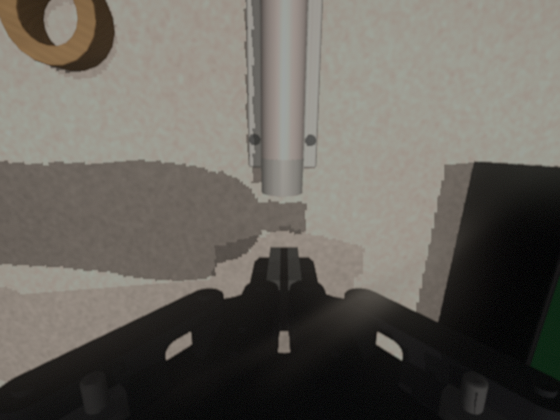

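Emit:
jog_arm(
  motion=[
    {"gripper":0,"tx":0,"ty":30,"tz":0,"ax":0,"ay":0,"az":0},
    {"gripper":0,"tx":0,"ty":25,"tz":0,"ax":0,"ay":0,"az":0},
    {"gripper":0,"tx":0,"ty":5,"tz":0,"ax":0,"ay":0,"az":0},
    {"gripper":0,"tx":0,"ty":0,"tz":0,"ax":0,"ay":0,"az":0},
    {"gripper":0,"tx":0,"ty":0,"tz":0,"ax":0,"ay":0,"az":0},
  ],
)

```text
clock: 9.9
tcp_pos: [0.6075, -0.299, 0.052]
orientation: [-1.57, 0.065, -0.068]
contact_force: [0.3, 0.2, 0.2]
grip_width: 0.0006
```

```bash
python3 - <<'E'
from h import *
o=get_obs(); print(o["tcp_pos"],o["clock"],o["contact_force"]);M=R.from_rotvec(o["orientation"]).as_matrix();print(M)
c=vision.get_calibration("wrist"); im=vision.grab_frame("wrist"); cv2.imwrite("pics/w7.png",im[:,:,::-1])
E
```

```text
[ 0.6075 -0.299   0.052 ] 9.9 [0.3012 0.1645 0.1963]
[[ 0.9964  0.0016  0.0849]
 [-0.0849 -0.0003  0.9964]
 [ 0.0017 -1.     -0.0002]]
```

View pics/w7.png

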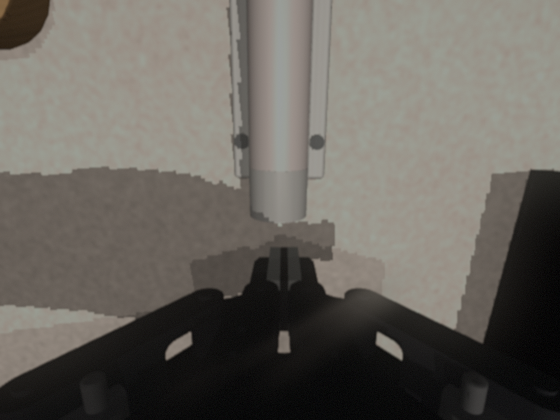

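Emit:
jog_arm(
  motion=[
    {"gripper":0,"tx":-2,"ty":0,"tz":5,"ax":0,"ay":0.006,"az":0},
    {"gripper":0,"tx":0,"ty":0,"tz":5,"ax":0,"ay":0,"az":0},
    {"gripper":0,"tx":0,"ty":0,"tz":5,"ax":0,"ay":0,"az":0},
    {"gripper":0,"tx":0,"ty":0,"tz":5,"ax":0,"ay":0,"az":0},
    {"gripper":0,"tx":0,"ty":0,"tz":5,"ax":0,"ay":0,"az":0},
    {"gripper":0,"tx":0,"ty":0,"tz":5,"ax":0,"ay":0,"az":0},
    {"gripper":0,"tx":0,"ty":0,"tz":5,"ax":0,"ay":0,"az":0},
    {"gripper":0,"tx":0,"ty":0,"tz":5,"ax":0,"ay":0,"az":0},
  ],
)

```text
clock: 10.75
tcp_pos: [0.6084, -0.2593, 0.051]
orientation: [-1.57, 0.072, -0.073]
contact_force: [0.8, -3.3, 2.2]
grip_width: 0.0002
```

```bash
python3 - <<'E'
from h import *
o=get_obs(); print(o["tcp_pos"],o["clock"],o["contact_force"]);M=R.from_rotvec(o["orientation"]).as_matrix();print(M[:,2])
c=vision.get_calibration("wrist"); im=vision.grab_frame("wrist"); cv2.imwrite("pics/w8.png",im[:,:,::-1])
E
```

```text
[ 0.6084 -0.2593  0.051 ] 10.75 [ 0.7652 -3.3038  2.2065]
[ 0.0921  0.9957 -0.0003]
```

View pics/w8.png

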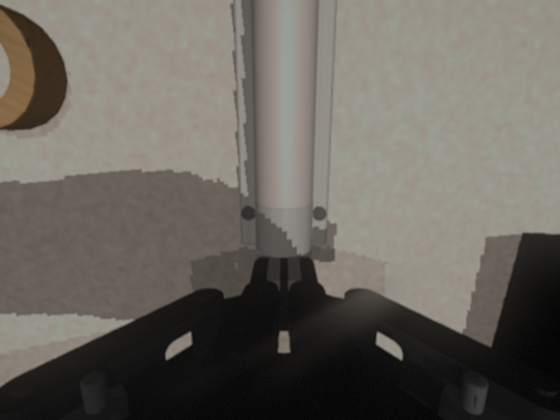

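Emit:
jog_arm(
  motion=[
    {"gripper":0,"tx":0,"ty":-1,"tz":0,"ax":0,"ay":0,"az":0},
    {"gripper":0,"tx":0,"ty":0,"tz":0,"ax":0,"ay":0,"az":0},
    {"gripper":0,"tx":0,"ty":0,"tz":0,"ax":0,"ay":0,"az":0},
  ],
)

```text
clock: 11.1
tcp_pos: [0.6077, -0.2591, 0.0515]
orientation: [-1.569, 0.073, -0.072]
contact_force: [-0.7, 0.6, -0.1]
grip_width: -0.0001
```

Emit:
jog_arm(
  motion=[
    {"gripper":0,"tx":0,"ty":0,"tz":4,"ax":0,"ay":0,"az":0},
    {"gripper":0,"tx":0,"ty":0,"tz":4,"ax":0,"ay":0,"az":0},
    {"gripper":0,"tx":0,"ty":0,"tz":4,"ax":0,"ay":0,"az":0},
    {"gripper":0,"tx":0,"ty":0,"tz":4,"ax":0,"ay":0,"az":0},
  ],
)

```text
clock: 11.5
tcp_pos: [0.6095, -0.243, 0.0517]
orientation: [-1.57, 0.072, -0.072]
contact_force: [0.2, -0.9, 0.1]
grip_width: -0.0001
```

```bash
python3 - <<'E'
from h import *
o=get_obs(); print(o["tcp_pos"],o["clock"],o["contact_force"])
c=vision.get_calibration("wrist"); im=vision.grab_frame("wrist"); cv2.imwrite("pics/w9.png",im[:,:,::-1])
np.savez("w9.npz",**c)
im=vision.grab_frame("scene"); cv2.imwrite("pics/s9.png",cv2.resize(im[170:310,230:370,::-1],None,fx=4,fy=4,interpolation=cv2.INTER_CUBIC))
E
```

```text
[ 0.6095 -0.243   0.0517] 11.5 [ 0.2348 -0.8702  0.0554]
```

View pics/w9.png

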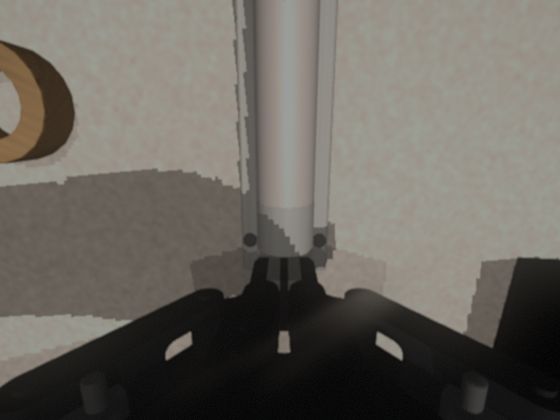

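View pics/s9.png

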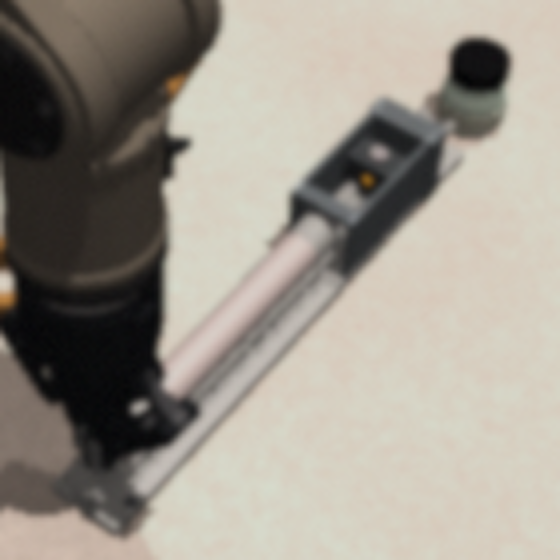

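Emit:
jog_arm(
  motion=[
    {"gripper":0,"tx":0,"ty":0,"tz":3,"ax":0,"ay":0,"az":0},
    {"gripper":0,"tx":0,"ty":0,"tz":3,"ax":0,"ay":0,"az":0},
    {"gripper":0,"tx":0,"ty":0,"tz":3,"ax":0,"ay":0,"az":0},
    {"gripper":0,"tx":0,"ty":0,"tz":3,"ax":0,"ay":0,"az":0},
    {"gripper":0,"tx":0,"ty":0,"tz":3,"ax":0,"ay":0,"az":0},
    {"gripper":0,"tx":0,"ty":0,"tz":3,"ax":0,"ay":0,"az":0},
    {"gripper":0,"tx":0,"ty":0,"tz":2,"ax":0,"ay":0,"az":0},
    {"gripper":0,"tx":0,"ty":0,"tz":2,"ax":0,"ay":0,"az":0},
    {"gripper":0,"tx":0,"ty":0,"tz":0,"ax":0,"ay":0,"az":0},
  ],
)

```text
clock: 12.5
tcp_pos: [0.6117, -0.2211, 0.0519]
orientation: [-1.569, 0.072, -0.072]
contact_force: [-0.2, 0.5, 0.4]
grip_width: -0.0001
```

```bash
python3 - <<'E'
from h import *
o=get_obs(); print(o["tcp_pos"],o["clock"],o["contact_force"])
im=vision.grab_frame("scene"); cv2.imwrite("pics/s10.png",cv2.resize(im[180:260,290:370,::-1],None,fx=7,fy=7,interpolation=cv2.INTER_CUBIC))
E
```

```text
[ 0.6117 -0.2211  0.0519] 12.5 [-0.1879  0.4535  0.3963]
```

View pics/s10.png

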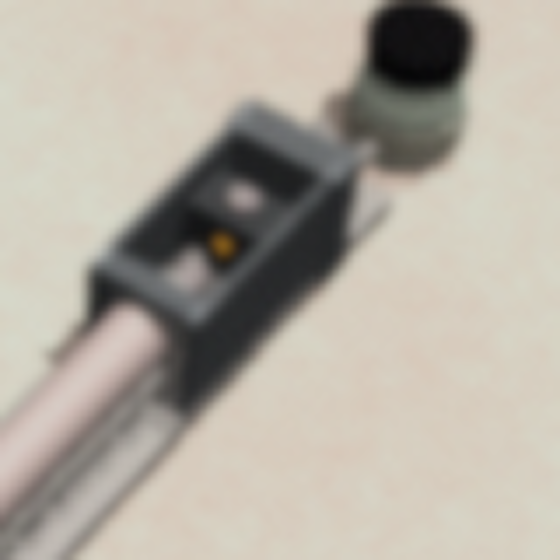

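The nose is under the strap at (205,262), and the pin at (222,243) is about 13 mm ahead.

Emit:
jog_arm(
  motion=[
    {"gripper":0,"tx":0,"ty":0,"tz":2,"ax":0,"ay":0,"az":0},
    {"gripper":0,"tx":0,"ty":0,"tz":2,"ax":0,"ay":0,"az":0},
    {"gripper":0,"tx":0,"ty":0,"tz":2,"ax":0,"ay":0,"az":0},
    {"gripper":0,"tx":0,"ty":0,"tz":2,"ax":0,"ay":0,"az":0},
    {"gripper":0,"tx":0,"ty":0,"tz":0,"ax":0,"ay":0,"az":0},
  ],
)

```text
clock: 13.05
tcp_pos: [0.6123, -0.213, 0.0518]
orientation: [-1.569, 0.072, -0.072]
contact_force: [0.2, 0.0, 0.2]
grip_width: -0.0001
```

```bash
python3 - <<'E'
from h import *
o=get_obs(); print(o["tcp_pos"],o["clock"],o["contact_force"])
im=vision.grab_frame("scene"); cv2.imwrite("pics/s11.png",cv2.resize(im[180:260,290:370,::-1],None,fx=7,fy=7,interpolation=cv2.INTER_CUBIC))
E
```

```text
[ 0.6123 -0.213   0.0518] 13.05 [0.1826 0.0242 0.1606]
```

View pics/s11.png

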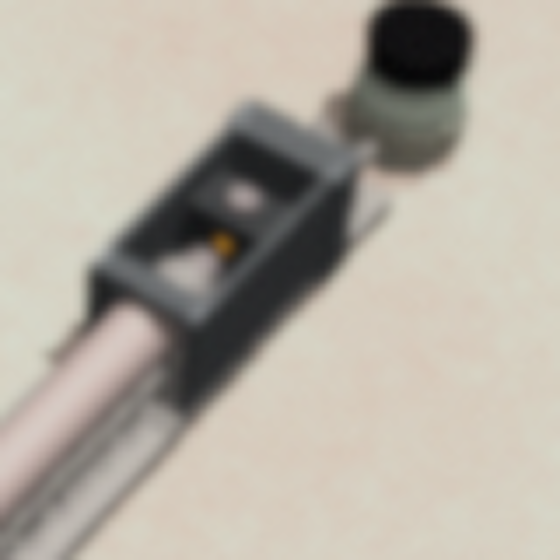

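Emit:
jog_arm(
  motion=[
    {"gripper":0,"tx":0,"ty":0,"tz":1,"ax":0,"ay":0,"az":0},
    {"gripper":0,"tx":0,"ty":0,"tz":1,"ax":0,"ay":0,"az":0},
    {"gripper":0,"tx":0,"ty":0,"tz":1,"ax":0,"ay":0,"az":0},
    {"gripper":0,"tx":0,"ty":0,"tz":0,"ax":0,"ay":0,"az":0},
  ],
)

```text
clock: 13.5
tcp_pos: [0.6126, -0.2105, 0.0518]
orientation: [-1.57, 0.072, -0.072]
contact_force: [0.6, -1.2, 0.7]
grip_width: 0.0002
```

Emit:
jog_arm(
  motion=[
    {"gripper":0,"tx":0,"ty":0,"tz":0.5,"ax":0,"ay":0,"az":0},
    {"gripper":0,"tx":0,"ty":0,"tz":0.5,"ax":0,"ay":0,"az":0},
    {"gripper":0,"tx":0,"ty":0,"tz":0,"ax":0,"ay":0,"az":0},
  ],
)

```text
clock: 13.8
tcp_pos: [0.6127, -0.2096, 0.0518]
orientation: [-1.57, 0.072, -0.072]
contact_force: [0.7, -0.9, 0.1]
grip_width: 0.0002
```

```bash
python3 - <<'E'
from h import *
o=get_obs(); print(o["tcp_pos"],o["clock"],o["contact_force"])
im=vision.grab_frame("scene"); cv2.imwrite("pics/s12.png",cv2.resize(im[180:260,290:370,::-1],None,fx=7,fy=7,interpolation=cv2.INTER_CUBIC))
E
```

```text
[ 0.6127 -0.2096  0.0518] 13.8 [ 0.7424 -0.9414  0.0621]
```

View pics/s12.png

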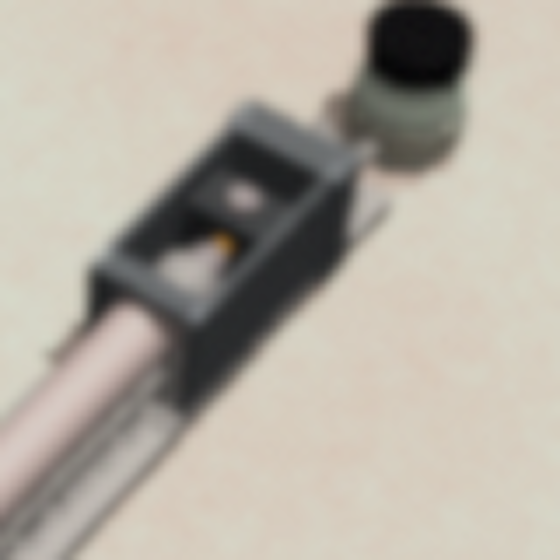

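The nose has just reached the pin and is hiding part of it. I'll continue in 0.5 mm steps.

Emit:
jog_arm(
  motion=[
    {"gripper":0,"tx":0,"ty":0,"tz":0.5,"ax":0,"ay":0,"az":0},
    {"gripper":0,"tx":0,"ty":0,"tz":0.5,"ax":0,"ay":0,"az":0},
    {"gripper":0,"tx":0,"ty":0,"tz":0,"ax":0,"ay":0,"az":0},
  ],
)

```text
clock: 14.15
tcp_pos: [0.6128, -0.2086, 0.0518]
orientation: [-1.57, 0.072, -0.072]
contact_force: [0.6, -0.8, -0.5]
grip_width: 0.0001
```

Emit:
jog_arm(
  motion=[
    {"gripper":0,"tx":0,"ty":0,"tz":0.5,"ax":0,"ay":0,"az":0},
    {"gripper":0,"tx":0,"ty":0,"tz":0.5,"ax":0,"ay":0,"az":0},
    {"gripper":0,"tx":0,"ty":0,"tz":0,"ax":0,"ay":0,"az":0},
  ],
)

```text
clock: 14.45
tcp_pos: [0.6129, -0.2075, 0.0518]
orientation: [-1.569, 0.072, -0.072]
contact_force: [-0.0, -0.3, 0.1]
grip_width: -0.0
```

Emit:
jog_arm(
  motion=[
    {"gripper":0,"tx":0,"ty":0,"tz":0.5,"ax":0,"ay":0,"az":0},
    {"gripper":0,"tx":0,"ty":0,"tz":0,"ax":0,"ay":0,"az":0},
  ],
)

```text
clock: 14.65
tcp_pos: [0.6129, -0.2071, 0.0518]
orientation: [-1.57, 0.072, -0.072]
contact_force: [0.1, -1.1, -0.2]
grip_width: 0.0001
```

Emit:
jog_arm(
  motion=[
    {"gripper":0,"tx":0,"ty":0,"tz":0.5,"ax":0,"ay":0,"az":0},
    {"gripper":0,"tx":0,"ty":0,"tz":0,"ax":0,"ay":0,"az":0},
  ],
)

```text
clock: 14.85
tcp_pos: [0.613, -0.2066, 0.0518]
orientation: [-1.57, 0.072, -0.072]
contact_force: [0.8, -0.6, -0.2]
grip_width: 0.0002
```

Emit:
jog_arm(
  motion=[
    {"gripper":0,"tx":0,"ty":0,"tz":0.4,"ax":0,"ay":0,"az":0},
    {"gripper":0,"tx":0,"ty":0,"tz":0,"ax":0,"ay":0,"az":0},
  ],
)

```text
clock: 15.05
tcp_pos: [0.613, -0.2063, 0.0518]
orientation: [-1.57, 0.072, -0.072]
contact_force: [-0.7, -1.0, -0.6]
grip_width: -0.0001
```

Emit:
jog_arm(
  motion=[
    {"gripper":0,"tx":0,"ty":0,"tz":0.4,"ax":0,"ay":0,"az":0},
    {"gripper":0,"tx":0,"ty":0,"tz":0,"ax":0,"ay":0,"az":0},
  ],
)

```text
clock: 15.25
tcp_pos: [0.613, -0.2059, 0.0518]
orientation: [-1.57, 0.072, -0.072]
contact_force: [-0.7, -0.7, 0.0]
grip_width: -0.0001
```

Emit:
jog_arm(
  motion=[
    {"gripper":0,"tx":0,"ty":0,"tz":0.4,"ax":0,"ay":0,"az":0},
    {"gripper":0,"tx":0,"ty":0,"tz":0,"ax":0,"ay":0,"az":0},
  ],
)

```text
clock: 15.45
tcp_pos: [0.6131, -0.2054, 0.0518]
orientation: [-1.57, 0.072, -0.072]
contact_force: [-0.2, -1.1, 0.1]
grip_width: 0.0
```

```bash
python3 - <<'E'
from h import *
o=get_obs(); print(o["tcp_pos"],o["clock"],o["contact_force"])
im=vision.grab_frame("scene"); cv2.imwrite("pics/s13.png",cv2.resize(im[180:260,290:370,::-1],None,fx=7,fy=7,interpolation=cv2.INTER_CUBIC))
E
```

```text
[ 0.6131 -0.2054  0.0518] 15.45 [-0.1618 -1.1366  0.0757]
```

View pics/s13.png

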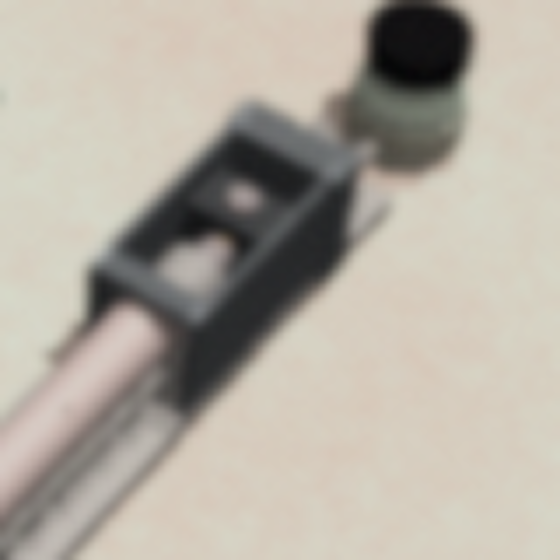

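The nose now hides the pin and is still free. Continuing.

Emit:
jog_arm(
  motion=[
    {"gripper":0,"tx":0,"ty":0,"tz":0.4,"ax":0,"ay":0,"az":0},
    {"gripper":0,"tx":0,"ty":0,"tz":0,"ax":0,"ay":0,"az":0},
  ],
)

```text
clock: 15.7
tcp_pos: [0.6131, -0.205, 0.0518]
orientation: [-1.57, 0.072, -0.072]
contact_force: [0.5, -0.1, 0.3]
grip_width: 0.0002
```

Emit:
jog_arm(
  motion=[
    {"gripper":0,"tx":0,"ty":0,"tz":0.4,"ax":0,"ay":0,"az":0},
    {"gripper":0,"tx":0,"ty":0,"tz":0,"ax":0,"ay":0,"az":0},
  ],
)

```text
clock: 15.9
tcp_pos: [0.6132, -0.2046, 0.0518]
orientation: [-1.57, 0.072, -0.072]
contact_force: [0.3, -0.9, -0.2]
grip_width: -0.0001
```

Emit:
jog_arm(
  motion=[
    {"gripper":0,"tx":0,"ty":0,"tz":0.4,"ax":0,"ay":0,"az":0},
    {"gripper":0,"tx":0,"ty":0,"tz":0,"ax":0,"ay":0,"az":0},
  ],
)

```text
clock: 16.1
tcp_pos: [0.6132, -0.2042, 0.0518]
orientation: [-1.57, 0.072, -0.072]
contact_force: [0.8, -0.4, -0.9]
grip_width: -0.0001
```

Emit:
jog_arm(
  motion=[
    {"gripper":0,"tx":0,"ty":0,"tz":0.4,"ax":0,"ay":0,"az":0},
    {"gripper":0,"tx":0,"ty":0,"tz":0,"ax":0,"ay":0,"az":0},
  ],
)

```text
clock: 16.3
tcp_pos: [0.6132, -0.2038, 0.0518]
orientation: [-1.57, 0.072, -0.072]
contact_force: [0.3, -0.6, -0.5]
grip_width: -0.0001
```

Emit:
jog_arm(
  motion=[
    {"gripper":0,"tx":0,"ty":0,"tz":0.4,"ax":0,"ay":0,"az":0},
    {"gripper":0,"tx":0,"ty":0,"tz":0,"ax":0,"ay":0,"az":0},
  ],
)

```text
clock: 16.5
tcp_pos: [0.6132, -0.2034, 0.0518]
orientation: [-1.57, 0.072, -0.072]
contact_force: [-0.6, -1.3, 0.5]
grip_width: 0.0001
```

Emit:
jog_arm(
  motion=[
    {"gripper":0,"tx":0,"ty":0,"tz":0.4,"ax":0,"ay":0,"az":0},
    {"gripper":0,"tx":0,"ty":0,"tz":0,"ax":0,"ay":0,"az":0},
  ],
)

```text
clock: 16.7
tcp_pos: [0.6133, -0.203, 0.0518]
orientation: [-1.57, 0.072, -0.072]
contact_force: [0.3, -1.4, -0.5]
grip_width: 0.0
```

Emit:
jog_arm(
  motion=[
    {"gripper":0,"tx":0,"ty":0,"tz":0.4,"ax":0,"ay":0,"az":0},
    {"gripper":0,"tx":0,"ty":0,"tz":0,"ax":0,"ay":0,"az":0},
  ],
)

```text
clock: 16.9
tcp_pos: [0.6134, -0.2026, 0.0518]
orientation: [-1.57, 0.072, -0.072]
contact_force: [0.6, -0.2, -0.2]
grip_width: 0.0001
```

```bash
python3 - <<'E'
from h import *
o=get_obs(); print(o["tcp_pos"],o["clock"],o["contact_force"])
im=vision.grab_frame("scene"); cv2.imwrite("pics/s14.png",cv2.resize(im[180:260,290:370,::-1],None,fx=7,fy=7,interpolation=cv2.INTER_CUBIC))
E
```

```text
[ 0.6134 -0.2026  0.0518] 16.9 [ 0.5733 -0.2218 -0.2048]
```

View pics/s14.png

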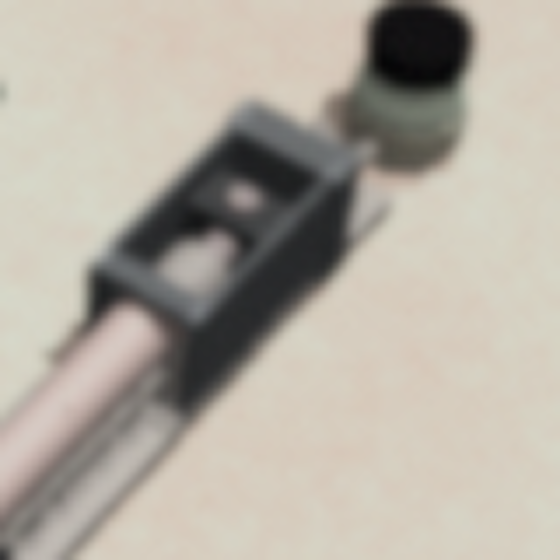

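Emit:
jog_arm(
  motion=[
    {"gripper":0,"tx":0,"ty":0,"tz":0.4,"ax":0,"ay":0,"az":0},
    {"gripper":0,"tx":0,"ty":0,"tz":0,"ax":0,"ay":0,"az":0},
  ],
)

```text
clock: 17.15
tcp_pos: [0.6134, -0.2024, 0.0518]
orientation: [-1.57, 0.072, -0.072]
contact_force: [0.3, -0.9, 0.2]
grip_width: -0.0001
```

Emit:
jog_arm(
  motion=[
    {"gripper":0,"tx":0,"ty":0,"tz":0.4,"ax":0,"ay":0,"az":0},
    {"gripper":0,"tx":0,"ty":0,"tz":0,"ax":0,"ay":0,"az":0},
  ],
)

```text
clock: 17.35
tcp_pos: [0.6134, -0.2024, 0.0518]
orientation: [-1.57, 0.073, -0.073]
contact_force: [0.7, -3.2, -0.3]
grip_width: 0.0002
```

The stop has been reached: the TCP has stalled and the force is rising.

Emit:
jog_arm(
  motion=[
    {"gripper":0,"tx":0,"ty":0,"tz":0.4,"ax":0,"ay":0,"az":0},
    {"gripper":0,"tx":0,"ty":0,"tz":0,"ax":0,"ay":0,"az":0},
    {"gripper":0,"tx":0,"ty":0,"tz":0,"ax":0,"ay":0,"az":0},
  ],
)

```text
clock: 17.65
tcp_pos: [0.6134, -0.2023, 0.0518]
orientation: [-1.57, 0.073, -0.073]
contact_force: [-0.1, -4.7, -1.1]
grip_width: -0.0
```

Emit:
jog_arm(
  motion=[
    {"gripper":0,"tx":0,"ty":0,"tz":0.4,"ax":0,"ay":0,"az":0},
    {"gripper":0,"tx":0,"ty":0,"tz":0,"ax":0,"ay":0,"az":0},
    {"gripper":0,"tx":0,"ty":0,"tz":0,"ax":0,"ay":0,"az":0},
  ],
)

```text
clock: 17.95
tcp_pos: [0.6134, -0.2023, 0.0519]
orientation: [-1.571, 0.073, -0.073]
contact_force: [1.0, -6.2, -0.2]
grip_width: -0.0001
```

Emit:
jog_arm(
  motion=[
    {"gripper":0,"tx":0,"ty":0,"tz":0.3,"ax":0,"ay":0,"az":0},
    {"gripper":0,"tx":0,"ty":0,"tz":0,"ax":0,"ay":0,"az":0},
    {"gripper":0,"tx":0,"ty":0,"tz":0,"ax":0,"ay":0,"az":0},
  ],
)

```text
clock: 18.25
tcp_pos: [0.6133, -0.2023, 0.0519]
orientation: [-1.571, 0.073, -0.073]
contact_force: [0.5, -6.4, 0.5]
grip_width: -0.0004
```

Emit:
jog_arm(
  motion=[
    {"gripper":0,"tx":0,"ty":0,"tz":0.4,"ax":0,"ay":0,"az":0},
    {"gripper":0,"tx":0,"ty":0,"tz":0,"ax":0,"ay":0,"az":0},
    {"gripper":0,"tx":0,"ty":0,"tz":0,"ax":0,"ay":0,"az":0},
  ],
)

```text
clock: 18.55
tcp_pos: [0.6133, -0.2022, 0.0519]
orientation: [-1.571, 0.073, -0.073]
contact_force: [0.1, -6.8, -0.2]
grip_width: -0.0002
```

Emit:
jog_arm(
  motion=[
    {"gripper":0,"tx":0,"ty":0,"tz":0,"ax":0,"ay":0,"az":0},
    {"gripper":0,"tx":0,"ty":0,"tz":0,"ax":0,"ay":0,"az":0},
    {"gripper":0,"tx":0,"ty":0,"tz":0,"ax":0,"ay":0,"az":0},
  ],
)

```text
clock: 18.85
tcp_pos: [0.6133, -0.2022, 0.0519]
orientation: [-1.571, 0.073, -0.073]
contact_force: [-0.5, -6.0, -0.4]
grip_width: 0.0
```

Emit:
jog_arm(
  motion=[
    {"gripper":0,"tx":0,"ty":0,"tz":0.4,"ax":0,"ay":0,"az":0},
    {"gripper":0,"tx":0,"ty":0,"tz":0,"ax":0,"ay":0,"az":0},
    {"gripper":0,"tx":0,"ty":0,"tz":0,"ax":0,"ay":0,"az":0},
  ],
)

```text
clock: 19.15
tcp_pos: [0.6133, -0.2022, 0.0519]
orientation: [-1.572, 0.073, -0.074]
contact_force: [-0.1, -7.9, 0.2]
grip_width: -0.0002
```

Emit:
jog_arm(
  motion=[
    {"gripper":0,"tx":0,"ty":0,"tz":0,"ax":0,"ay":0,"az":0},
    {"gripper":0,"tx":0,"ty":0,"tz":0,"ax":0,"ay":0,"az":0},
  ],
)

```text
clock: 19.35
tcp_pos: [0.6133, -0.2023, 0.0519]
orientation: [-1.572, 0.073, -0.074]
contact_force: [0.2, -7.9, -0.4]
grip_width: 0.0003
```

The force is holding at 7.9 N. I'll hold a further 0.5 s, then back off slowly.

Emit:
jog_arm(
  motion=[
    {"gripper":0,"tx":0,"ty":0,"tz":0,"ax":0,"ay":0,"az":0},
    {"gripper":0,"tx":0,"ty":0,"tz":0,"ax":0,"ay":0,"az":0},
    {"gripper":0,"tx":0,"ty":0,"tz":0,"ax":0,"ay":0,"az":0},
    {"gripper":0,"tx":0,"ty":0,"tz":0,"ax":0,"ay":0,"az":0},
    {"gripper":0,"tx":0,"ty":0,"tz":0,"ax":0,"ay":0,"az":0},
  ],
)

```text
clock: 19.85
tcp_pos: [0.6133, -0.2022, 0.0519]
orientation: [-1.572, 0.074, -0.073]
contact_force: [1.1, -7.4, -0.1]
grip_width: -0.0
```

Emit:
jog_arm(
  motion=[
    {"gripper":0,"tx":0,"ty":0,"tz":-0.5,"ax":0,"ay":0,"az":0},
    {"gripper":0,"tx":0,"ty":0,"tz":-0.5,"ax":0,"ay":0,"az":0},
    {"gripper":0,"tx":0,"ty":0,"tz":-0.5,"ax":0,"ay":0,"az":0},
    {"gripper":0,"tx":0,"ty":0,"tz":-0.5,"ax":0,"ay":0,"az":0},
    {"gripper":0,"tx":0,"ty":0,"tz":-1,"ax":0,"ay":0,"az":0},
    {"gripper":0,"tx":0,"ty":0,"tz":-3,"ax":0,"ay":0,"az":0},
    {"gripper":0,"tx":0,"ty":0,"tz":-10,"ax":0,"ay":0,"az":0},
    {"gripper":0,"tx":0,"ty":-20,"tz":-15,"ax":0,"ay":0,"az":0},
    {"gripper":0,"tx":0,"ty":-30,"tz":-10,"ax":0,"ay":0,"az":0},
    {"gripper":0,"tx":0,"ty":-30,"tz":0,"ax":0,"ay":0,"az":0},
    {"gripper":0,"tx":0,"ty":-30,"tz":0,"ax":0,"ay":0,"az":0},
    {"gripper":0,"tx":0,"ty":0,"tz":0,"ax":0,"ay":0,"az":0},
  ],
)

```text
clock: 21.05
tcp_pos: [0.6125, -0.2416, 0.1666]
orientation: [-1.571, 0.066, -0.078]
contact_force: [1.2, 1.1, 0.8]
grip_width: -0.0001
```

```bash
python3 - <<'E'
from h import *
o=get_obs(); print(o["tcp_pos"],o["clock"],o["contact_force"])
im=vision.grab_frame("scene"); cv2.imwrite("pics/s15.png",cv2.resize(im[180:260,290:370,::-1],None,fx=7,fy=7,interpolation=cv2.INTER_CUBIC))
im=vision.grab_frame("wrist"); cv2.imwrite("pics/w15.png",im[:,:,::-1])
im=vision.grab_frame("top"); cv2.imwrite("pics/t15.png",im[:,:,::-1])
E
```

```text
[ 0.6125 -0.2416  0.1666] 21.05 [1.1777 1.1346 0.8293]
```

View pics/s15.png

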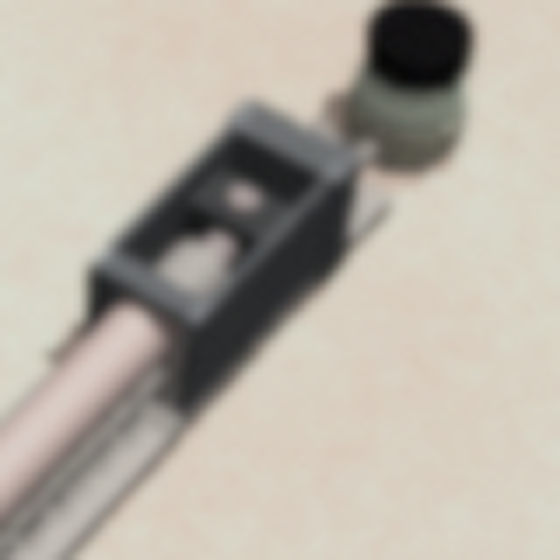

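View pics/w15.png

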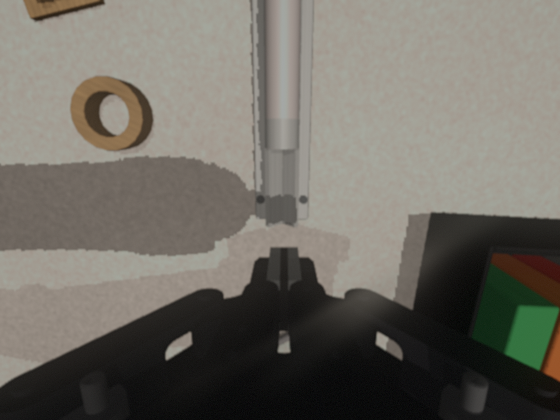

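View pics/t15.png

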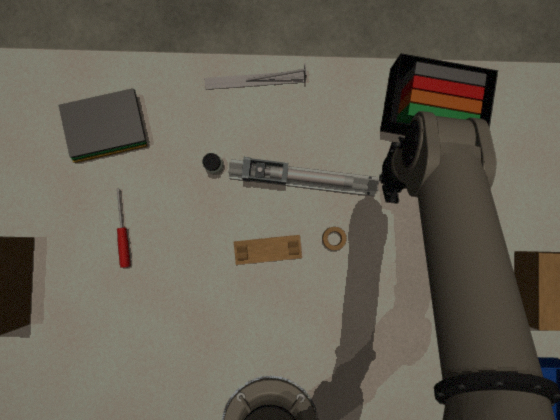

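The nose stays at the stop in the scene view. I'll take a closer wrist look at the block before handing in.

Emit:
jog_arm(
  motion=[
    {"gripper":0,"tx":0,"ty":0,"tz":40,"ax":0,"ay":0,"az":0},
    {"gripper":0,"tx":0,"ty":0,"tz":40,"ax":0,"ay":0,"az":0},
    {"gripper":0,"tx":0,"ty":0,"tz":40,"ax":0,"ay":0,"az":0},
    {"gripper":0,"tx":0,"ty":0,"tz":40,"ax":0,"ay":0,"az":0},
    {"gripper":0,"tx":0,"ty":0,"tz":40,"ax":0,"ay":0,"az":0},
    {"gripper":0,"tx":0,"ty":0,"tz":0,"ax":0,"ay":0,"az":0},
    {"gripper":0,"tx":0,"ty":0,"tz":0,"ax":0,"ay":0,"az":0},
  ],
)

```text
clock: 21.9
tcp_pos: [0.6274, -0.0402, 0.1604]
orientation: [-1.569, 0.072, -0.068]
contact_force: [-0.3, -0.4, -0.2]
grip_width: -0.0002
```

```bash
python3 - <<'E'
from h import *
o=get_obs(); print(o["tcp_pos"],o["clock"],o["contact_force"],o["qvel"])
im=vision.grab_frame("wrist")[:,:,::-1]; cv2.imwrite("pics/w16.png",im)
cv2.imwrite("pics/w16a.png",cv2.resize(im[60:260,210:360],None,fx=3,fy=3,interpolation=cv2.INTER_CUBIC))
E
```

```text
[ 0.6274 -0.0402  0.1604] 21.9 [-0.2707 -0.4072 -0.2184] [ 0.0376 -0.0054  0.0429 -0.0041  0.0028  0.0054  0.0018]
```

View pics/w16a.png

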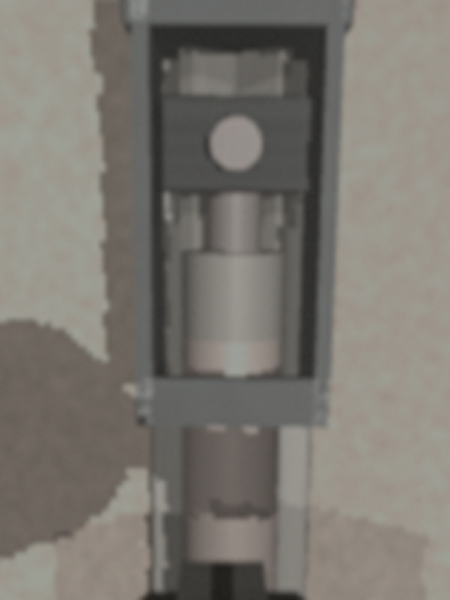

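The nose sits flush against the dark stop (crop (235,192)), no brass shows, and the tube is central in the groove. Handing in.

```bash
python3 -c "
from bench import ticket
print(ticket.hand_in())"
```

```text
the job is handed in; nothing more can be done
None
```

I handed the job in with the tube lying in the groove, its nose against the stop and the gripper clear of it. The hand-in reports no verdict.

- **What I did:** I gripped the tube at its middle and laid it in the groove with the nose about 15–25 mm short of the block. I let go, then pushed it from the blunt end with closed fingers until it met the stop. The push read 7.4–7.9 N at the wrist for about 0.7 s, and never more than 8 N. About 0.5–1 N of that is groove drag, so the force on the stop was slightly lower.
- **Last checks:** After backing off, the wrist view showed the nose flush on the stop with no brass visible and the tube centred in the groove. The overview taken just before that showed the tub, tape, screwdriver and hook where they started. I stopped about 22 s in, with the gripper well above everything.
- **Disagreements:** The top and wrist cameras differed by about 3 mm on positions, so I used the wrist camera. The gripper read about 24.5 mm on the 26 mm tube. One sideways move landed about 3 mm off, and I corrected it before laying the tube down.
- **Not measured:** I could not read the pin's travel directly. That it is pushed in is judged from the pictures, from the force rising once the tube stalled, and from the tube stopping within a few millimetres of where I expected.

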